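Pack parts boxes into the bench stop's corner

ROBOT

A 7-joint arm with a two-finger parallel gripper is mounted at the origin on a cart in front of the work surface, level with it; the furniture and walls round the work are solid. World frame = base frame: x ahead of the robot, y to its left, z up, the work surface at z = 0. Lengths are in mm, angles in rad, forces in N, time in s.
With the tool pointing down it reaches from about 375 to 925 mm from the base axis. Payload 3.1 kg.
Tool frame: the origin (TCP) lies midway between the tips of the shut fingers; the grasp point (between the pads) lies 19 mm behind it (grasp_offset is the distance from the TCP to the grasp point, in mm); z points along the fingers, y is the line along which they close (so a half turn about z gives the same grasp; the last joint's range is limited). The gripper opens to 85 mm and grips with 20 to 120 N. Pads are 22 mm wide; open, the fingers measure 114 mm over their backs; the gripper's body (76 mm by 85 mm) begins 54 mm behind the grasp point. The pads swing forward as they close: fully open they stand 13 mm farther back than shut.
Start: joints at [-1.431, 0.383, 0.044, 1.598, -0.018, 1.161, -0.05], TCP at [153.094, 631.716, 231.269] pointing down, gripper open.
Joint ranges: [-2.61, 2.61], [-0.41, 2.15], [-1.48, 1.57], [0, 2.5], [-1.57, 4.71], [0.05, 1.97], [-2.85, 2.85]. Speed limits (rad/s): [2.79, 2.79, 3.14, 3.14, 3.14, 3.14, 3.14].

INTERFACE

Orientations are given as a unit quaternion [w, x, y, z].
In Python, from station import * gives the robot as it stands.
- The arm moves only by the shell command python3 -m pendant 'ROWS' [OPENING] [FORCE]. ROWS is a JSON object of lists of equal length, an entry for each row: "travel": the shift along the world's x, y, z in mm, a list of three; "turn": the turn about the world's z in rad. In form: {"travel": [[x, y, z], ...], "turn": [turn, ...]}. A call has 1 to 12 rows; each row shifts and turns the commanded pose from where the row before left it; what a row does not reach is not made up. A row lasts 1/8 s, in which the tool goes at most 62.5 mm and 10.7 degrees, less where a joint would pass 70% of its speed; a pose out of reach is approached as far as the arm can. A call with a gripper value outside its range is refused whole. OPENING is the finger opening in mm, from 0 to 85.4, set as the call begins (- or left out, the last holds). The fingers move at their own pace and stop on an object; FORCE is the grip in N (left out, the last holds). Time passes only in rows, so rows that do not move let the fingers close. It gives the time, the measured TCP pose, the force, the opening and the grip force at its end, in the units of the state.
- get_obs(): the state, without advancing time (a new reading comes with each control period).
- get_image(name): name is "scene" or "side" or "wrist"; returns a dict with "image" (480x640x3 uint8, red, green, blue), "vertical_fov" (degrees; the focal length in pixels is half the picture's height over the tangent of half this angle, whatever the lens; pixels are square), "cx", "cy" (the principal point, pixels), "R" (3x3) and "t" (3): a world point X has camera coordinates R X + t. Camera axes: x right, y down, z forward; pixel columns grow to the right and rows downward; lengths in mm; the calibration is good to about 2 mm. A picture is of the moment at which its call begins. There is no depth.
- sign_off(): hands the job in; it is judged then, once.
The state is a dict: "time": time; "joint_pos": joint angles; "joint_velocities": joint speeds; "joint_torque": joint torques, N m; "position": TCP position; "ee_rot": TCP orientation; "force": force on the tool from outside, world axes, zero at the start; "wrist_torque": the same for the moment, N m; "grip_width": finger opening in mm; "grasp_force": force on a finger pad.
Only numpy, scipy, OpenCV 4.12 (cv2) and the standard library are available. Lean on these libraries where they do the work, as an engineer would, in place of code of your own. Each camera call takes 0.05 s, during which the arm holds its last target. There are 200 camera calls.

TASK

Line up the three parts boxes against the steel stop square on the bench, sliding them, never lifting or tipping them: first one low box into the inside corner, its long side along the long bar, then the other low box the same way round against the first, and last the tall box against that. Press each one firmly home (a few newtons) before you bring the next, so that the row is square and touches the long bar without gaps; the stop square only stands on the bench, so do not shove it out of place, and leave the other things alone.

Things in the scene. Friction and masses are not known exactly. Their poses are not given: they have to be found in the camera images.
- stop_square: L-shaped steel stop, bars 25 mm thick, 40 mm high; 4 kg, loose: held by friction alone, slides at some 20 N (half that at the far end). Origin: inside corner, at bench level. Long bar's inner face: plane x = 0, from y = 0 to -415 mm; short arm's inner face: plane y = 0, from x = 0 to -85 mm. Boxes belong at negative x and y; the row grows towards -y
- stop_far_end (a point): the foot of the long bar's inner face at its free end, 415 mm from the inside corner
- low_box_1: low open white plastic parts box, 50 (x) x 70 (y) x 22 mm (z), walls and floor 2 mm, 0.1 kg; origin: centre of its underside. Home: its 70 mm side on the long bar. At the start the 3 boxes stand 92 mm apart, side by side, 145 mm in front of the long bar, in any order, 170 to 370 mm from the corner towards -y, turned up to 0.3 rad
- low_box_2: the other low parts box, the same as low_box_1; either may go first
- tall_box: tall open white plastic box, 42 (x) x 40 (y) x 60 mm (z), walls 2 mm, 0.1 kg, origin: centre of its underside; it tips if pushed above the 22 mm rim of its neighbour: the fingers' wider upper part can touch it first, so lean the tool until only the tips push. Goes last, any way round with a side on the long bar
- loupe: black watchmaker's eye loupe, 37 mm across, 32 mm high, behind the long bar; origin: centre of its underside; leave alone
- dish: small round dish with a knobbed lid, 60 mm across, 36 mm high, behind the long bar; origin: centre of its underside; leave alone
- oil: white plastic oil bottle, 43 mm across, 85 mm high, outside the short arm; origin: centre of its underside; leave alone

How it is judged (in metres and radians):
On the way, in this order (a step that is already met when the one before it is completed fails the run):
1. one low box pressed home in the inside corner (over 2 N on the stop) (((x of low_box_1 in the frame of stop_square between -0.028 and -0.022 m and y of low_box_1 in the frame of stop_square between -0.038 and -0.032 m and angle between low_box_1's own z axis and vertical below 0.06 rad and angle between the x axis of low_box_1 and the x axis of stop_square, either way round below 0.06 rad and contact force between low_box_1 and stop_square above 2 N) or (x of low_box_2 in the frame of stop_square between -0.028 and -0.022 m and y of low_box_2 in the frame of stop_square between -0.038 and -0.032 m and angle between low_box_2's own z axis and vertical below 0.06 rad and angle between the x axis of low_box_2 and the x axis of stop_square, either way round below 0.06 rad and contact force between low_box_2 and stop_square above 2 N))), for 0.05 s.
2. the other low box pressed home against it and the long bar (over 2 N) (((x of low_box_1 in the frame of stop_square between -0.028 and -0.022 m and y of low_box_1 in the frame of stop_square between -0.038 and -0.032 m and angle between each of low_box_1, low_box_2's own z axis and vertical below 0.06 rad and angle between the x axis of each of low_box_1, low_box_2 and the x axis of stop_square, either way round below 0.06 rad and x of low_box_2 in the frame of stop_square between -0.028 and -0.022 m and y of low_box_2 in the frame of stop_square between -0.1095 and -0.102 m and (contact force between low_box_2 and stop_square above 2 N or contact force between low_box_2 and low_box_1 above 2 N)) or (x of low_box_2 in the frame of stop_square between -0.028 and -0.022 m and y of low_box_2 in the frame of stop_square between -0.038 and -0.032 m and angle between each of low_box_2, low_box_1's own z axis and vertical below 0.06 rad and angle between the x axis of each of low_box_2, low_box_1 and the x axis of stop_square, either way round below 0.06 rad and x of low_box_1 in the frame of stop_square between -0.028 and -0.022 m and y of low_box_1 in the frame of stop_square between -0.1095 and -0.102 m and (contact force between low_box_1 and stop_square above 2 N or contact force between low_box_1 and low_box_2 above 2 N)))), for 0.05 s.
3. the tall box pressed home against the second low box and the long bar (over 2 N) (((x of low_box_1 in the frame of stop_square between -0.028 and -0.022 m and y of low_box_1 in the frame of stop_square between -0.038 and -0.032 m and angle between each of low_box_1, low_box_2's own z axis and vertical below 0.06 rad and angle between the x axis of each of low_box_1, low_box_2 and the x axis of stop_square, either way round below 0.06 rad and x of low_box_2 in the frame of stop_square between -0.028 and -0.022 m and y of low_box_2 in the frame of stop_square between -0.1095 and -0.102 m) or (x of low_box_2 in the frame of stop_square between -0.028 and -0.022 m and y of low_box_2 in the frame of stop_square between -0.038 and -0.032 m and angle between each of low_box_2, low_box_1's own z axis and vertical below 0.06 rad and angle between the x axis of each of low_box_2, low_box_1 and the x axis of stop_square, either way round below 0.06 rad and x of low_box_1 in the frame of stop_square between -0.028 and -0.022 m and y of low_box_1 in the frame of stop_square between -0.1095 and -0.102 m)) and x of tall_box in the frame of stop_square between -0.0235 and -0.0175 m and y of tall_box in the frame of stop_square between -0.166 and -0.157 m and angle between tall_box's own z axis and vertical below 0.06 rad and (angle between the x axis of tall_box and the x axis of stop_square, either way round below 0.06 rad or angle between the x axis of tall_box and the y axis of stop_square, either way round below 0.06 rad) and (contact force between tall_box and stop_square above 2 N or contact force between tall_box and low_box_1 above 2 N or contact force between tall_box and low_box_2 above 2 N)), for 0.05 s.
At the end, for the whole second after the job is handed in: Low, low, tall box at rest in a row from the inside corner: each within 3 mm of the long bar, square within 0.06 rad; gaps along the row add up to at most 3 mm at the first box, 4.5 mm at the second, 6 mm at the tall one; stop square within 6 mm of its start (((x of low_box_1 in the frame of stop_square between -0.028 and -0.022 m and y of low_box_1 in the frame of stop_square between -0.038 and -0.032 m and angle between each of low_box_1, low_box_2's own z axis and vertical below 0.06 rad and angle between the x axis of each of low_box_1, low_box_2 and the x axis of stop_square, either way round below 0.06 rad and x of low_box_2 in the frame of stop_square between -0.028 and -0.022 m and y of low_box_2 in the frame of stop_square between -0.1095 and -0.102 m) or (x of low_box_2 in the frame of stop_square between -0.028 and -0.022 m and y of low_box_2 in the frame of stop_square between -0.038 and -0.032 m and angle between each of low_box_2, low_box_1's own z axis and vertical below 0.06 rad and angle between the x axis of each of low_box_2, low_box_1 and the x axis of stop_square, either way round below 0.06 rad and x of low_box_1 in the frame of stop_square between -0.028 and -0.022 m and y of low_box_1 in the frame of stop_square between -0.1095 and -0.102 m)) and x of tall_box in the frame of stop_square between -0.0235 and -0.0175 m and y of tall_box in the frame of stop_square between -0.166 and -0.157 m and angle between tall_box's own z axis and vertical below 0.06 rad and (angle between the x axis of tall_box and the x axis of stop_square, either way round below 0.06 rad or angle between the x axis of tall_box and the y axis of stop_square, either way round below 0.06 rad) and linear speed of each of low_box_1, low_box_2, tall_box below 0.01 m/s); the robot touches nothing.
It fails at once if a box lifted or tipped (over 12 mm or 0.35 rad) (height (world z) of any of low_box_1, low_box_2, tall_box above 0.012 m or angle between any of low_box_1, low_box_2, tall_box's own z axis and vertical above 0.35 rad).
It fails at once if the stop square shoved more than 6 mm (distance of any of stop_square, stop_far_end from where it was at the start of the episode above 0.006 m).
It fails at once if loupe, dish or oil bottle moved more than 15 mm (distance of any of loupe, dish, oil from where it was at the start of the episode above 0.015 m).
It also fails if it takes over 72 s, if anything falls off the work surface, if the arm or the gripper's body presses on something with over 40 N, if the wrist force passes 120 N, or if a joint passes its speed limit or range.

## Working session

There is one attempt and no reset: what is moved stays moved. The work goes in short steps, Python scripts to look and compute and a shell command to move; the robot and the scene stay as the last step left them, time stands still between calls to the robot, and variables do not carry over. Pictures are saved under pics/ and viewed, at most 10 in all, crops included, and the job is handed in when it is done.

```bash
ls; mkdir -p pics; cat > h.py <<'E'
from station import *
import numpy as np, cv2
def K(c):
    f=c["image"].shape[0]/2/np.tan(np.radians(c["vertical_fov"])/2); return f
def ray(c,u,v,z=0):
    R=np.array(c["R"]);t=np.array(c["t"]);f=K(c)
    o=-R.T@t; d=R.T@np.array([(u-c["cx"])/f,(v-c["cy"])/f,1])
    return o+d*(z-o[2])/d[2]
def proj(c,X):
    p=np.array(c["R"])@np.array(X,float)+np.array(c["t"]); f=K(c); return c["cx"]+f*p[0]/p[2],c["cy"]+f*p[1]/p[2]
E
python3 - <<'E'
from h import *
o=get_obs();print(o["position"],o["ee_rot"],o["force"],o["time"])
for n in("scene","side"):
    c=get_image(n);cv2.imwrite(f"pics/{n}0.png",c["image"][:,:,::-1]);R=np.array(c["R"]);print(n,c["vertical_fov"],-R.T@np.array(c["t"]),R[2])
E
```

```text
pics
[152.90710645 630.78031989 229.87997764] [-7.86214120e-05  1.18581437e-01  9.92943441e-01 -1.32675379e-03] [ 0.47762734 -0.70209525 -0.63740045] 0.0
scene 43.443294889344145 [214.56135597 806.90436801 594.4180821 ] [ 0.39279354 -0.75617897 -0.52336086]
side 53.928025063696914 [ 594.4803517  -638.30854807  555.68560684] [ 0.02412775  0.77984564 -0.6255067 ]
```

View pics/scene0.png

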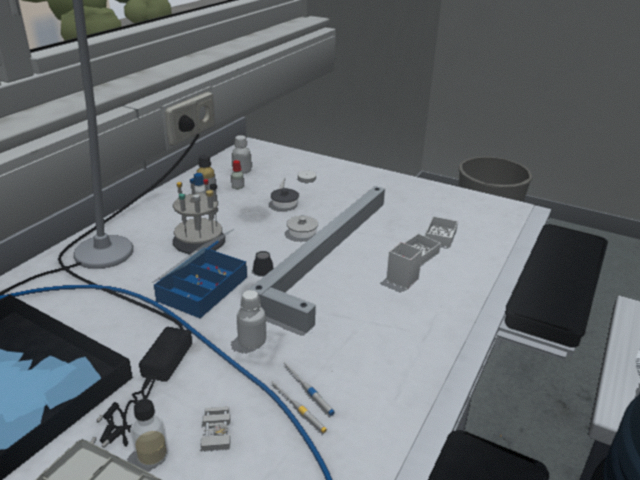

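View pics/side0.png

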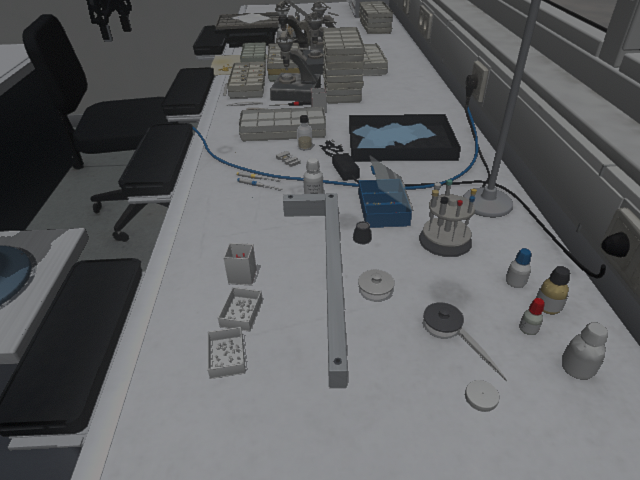

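The side view shows the square's corner near (327,205) and its far end near (338,380). The tall box is at (240,263), with the low boxes at (241,308) and (227,352). In the scene view the corner is at (265,290).

```bash
python3 - <<'E'
from h import *
s=get_image("side");c=get_image("scene")
for n,p,z in(("corner",(326,200),40),("far",(329,365),40),("tall",(240,247),60),("lowA",(242,303),22),("lowB",(227,348),22),("loupe",(362,237),15),("dish",(377,285),15),("oil",(313,180),40)): print(n,ray(s,*p,z))
for n,p,z in(("corner",(276,293),40),("far",(378,192),40),("tall",(405,250),60)): print(n,ray(c,*p,z))
a=s["image"][180:400,190:390,::-1];cv2.imwrite("pics/sz.png",cv2.resize(a,None,fx=2.7,fy=2.7,interpolation=2))
E
```

```text
corner [640.83769843 158.15184545  40.        ]
far [ 619.43821014 -245.04133983   40.        ]
tall [484.53087593  -7.04395306  60.        ]
lowA [ 490.6551022  -102.69495097   22.        ]
lowB [ 475.91805613 -192.33702988   22.        ]
loupe [702.64394314  64.01842413  15.        ]
dish [711.40493894 -68.63313915  15.        ]
oil [618.09994253 238.38164247  40.        ]
corner [619.76061481 172.71946745  40.        ]
far [ 622.98212022 -225.99493983   40.        ]
tall [482.82313034 -14.52906144  60.        ]
```

View pics/sz.png

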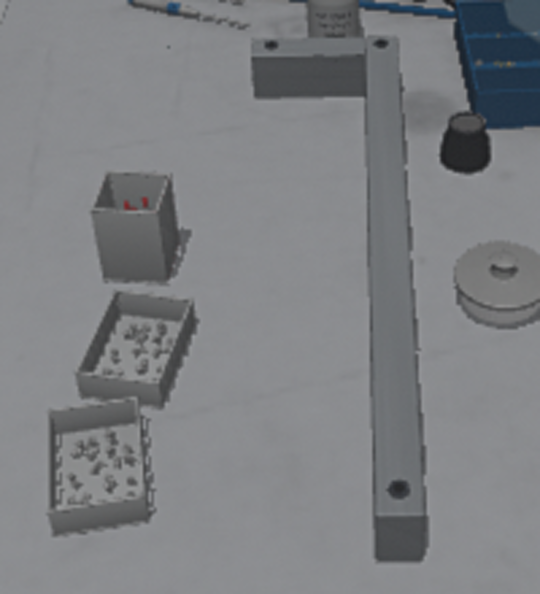

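The zoom shows the rims clearly: inside corner (365,54), far end (375,514), and the tall, low A and low B rims on the left. Next I cast rays through these corners.

```bash
python3 - <<'E'
from h import *
s=get_image("side")
def P(p,z): return ray(s,(p[0]+.5)/2.7-.5+190,(p[1]+.5)/2.7-.5+180,z)[:2]
c=P((365,54),40);f=P((375,514),40);print("corner",c,"far",f,np.linalg.norm(c-f),"tip",P((252,57),40),"ang",np.arctan2(*(c-f))*-1)
for n,z,q in(("tall",60,[(108,173),(171,175),(159,212),(93,209)]),("A",22,[(118,293),(195,299),(163,383),(78,374)]),("B",22,[(50,413),(138,399),(150,520),(50,514)])):
    q=np.array([P(p,z) for p in q]);d=np.roll(q,-1,0)-q
    print(n,q.mean(0).round(1),q.round(1).tolist(),np.linalg.norm(d,axis=1).round(1),np.arctan2(d[:,1],d[:,0]).round(2))
E
```

```text
corner [638.65283069 159.48315263] far [ 618.32266087 -253.1512343 ] 413.13490906065346 tip [554.76101978 161.96890245] ang -0.0492294006295087
tall [483.4 -17.1] [[466.1, 3.2], [506.3, -1.8], [501.0, -37.9], [460.4, -32.1]] [40.4 36.5 41.1 35.8] [-0.12 -1.71  3.    1.41]
A [ 489.5 -105. ] [[473.9, -67.5], [521.1, -76.0], [506.0, -143.2], [457.1, -133.1]] [48.  68.9 49.9 67.7] [-0.18 -1.79  2.94  1.32]
B [ 474.2 -195.3] [[444.9, -161.4], [492.8, -154.3], [505.2, -236.3], [453.9, -229.4]] [48.4 82.9 51.8 68.6] [ 0.15 -1.42  3.01  1.7 ]
```

```bash
python3 -m pendant '{"travel":[[36,-50,0],[36,-50,0],[36,-50,0],[36,-50,0],[36,-50,0],[36,-50,0],[16,-60,0],[16,-60,0],[16,-60,0],[16,-60,0],[16,-60,0],[16,-60,0]],"turn":[-0.128,-0.128,-0.128,-0.128,-0.128,-0.128,-0.128,-0.128,-0.128,-0.128,-0.128,-0.128]}' 40 20
python3 -m pendant '{"travel":[[0,-36,0],[0,-35,0],[0,0,0],[0,0,0]],"turn":[0,0,0,0]}'
cat >> h.py <<'E'
from scipy.spatial.transform import Rotation as Ro
def st():
    o=get_obs();q=o["ee_rot"];R=Ro.from_quat([q[1],q[2],q[3],q[0]]).as_matrix();a=np.arctan2(R[1,1],R[0,1])
    print("t",o["time"],"pos",np.round(o["position"],1),"yaw",round((a+np.pi/2)%np.pi-np.pi/2,3),"tilt",np.round(R[:,2],3),"F",np.round(o["force"],1),"w",round(o["grip_width"],1),round(o["grasp_force"],1))
E
python3 - <<'E'
from h import *
st();c=get_image("wrist");cv2.imwrite("pics/w1.png",c["image"][:,:,::-1]);np.save("w1.npy",c,allow_pickle=True);print(get_obs()["joint_pos"])
E
```

```text
time: 1.75
position: [465.3, -30.1, 231.6]
ee_rot: [-0.0, 0.776, 0.63, 0.001]
force: [2.0, 0.1, -0.5]
grip_width: 40.0
grasp_force: 0.0
time: 2.25
position: [465.0, -98.6, 231.2]
ee_rot: [-0.0, 0.775, 0.632, 0.0]
force: [0.0, 0.2, 0.2]
grip_width: 40.2
grasp_force: 0.0
t 2.25 pos [465.  -98.6 231.2] yaw -0.203 tilt [-0.     0.001 -1.   ] F [0.  0.2 0.2] w 40.2 0.0
[-0.65398915  0.03466915  0.80247351  2.0344145  -0.02898514  1.08357985
 -0.03937714]
```

View pics/w1.png

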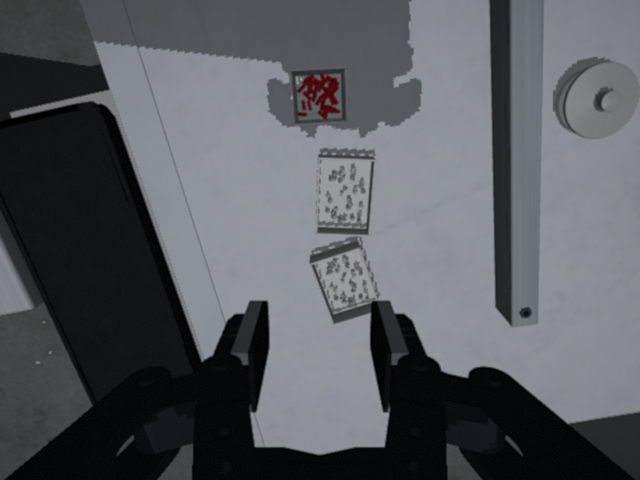

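The wrist view shows low A upright at (345,192), aligned with the fingers, low B at (345,280) and the tall box at (320,95).

```bash
python3 - <<'E'
from h import *
s=np.load("w1.npy",allow_pickle=True).item()
def P(p,z): return ray(s,p[0],p[1],z)[:2]
print("cam",-np.array(s["R"]).T@np.array(s["t"]))
c=P((489,0),40);f=P((497,308),40);print("bar",c,f,np.arctan2(*(c-f))*-1)
for n,z,q in(("tall",60,[(291,70),(344,68),(347,121),(294,124)]),("A",22,[(319,150),(375,150),(368,235),(317,233)]),("B",22,[(310,249),(359,237),(379,297),(334,322)])):
    q=np.array([P(p,z) for p in q]);d=np.roll(q,-1,0)-q
    print(n,q.mean(0).round(1),q.round(1).tolist(),np.linalg.norm(d,axis=1).round(1),np.arctan2(d[:,1],d[:,0]).round(2))
g=cv2.resize(s["image"][140:330,280:400,::-1],None,fx=3.1,fy=3.1,interpolation=2);cv2.imwrite("pics/w1z.png",g)
E
```

```text
cam [481.3595467  -17.92752442 374.60332705]
bar [615.98765388  25.38733186] [ 605.74428389 -229.05583851] -0.04023625990033342
tall [481.5 -14.8] [[465.3, 6.7], [502.9, 0.4], [498.5, -36.1], [459.2, -30.3]] [38.1 36.8 39.7 37.5] [-0.17 -1.69  2.99  1.41]
A [487.5 -98.6] [[472.8, -57.0], [519.7, -66.6], [501.4, -141.1], [456.0, -129.9]] [48.  76.7 46.8 74.8] [-0.2  -1.81  2.9   1.34]
B [ 473.6 -178.7] [[446.4, -143.8], [493.0, -141.4], [501.5, -205.6], [453.7, -223.8]] [46.6 64.8 51.2 80.3] [ 0.05 -1.44 -2.78  1.66]
```

View pics/w1z.png

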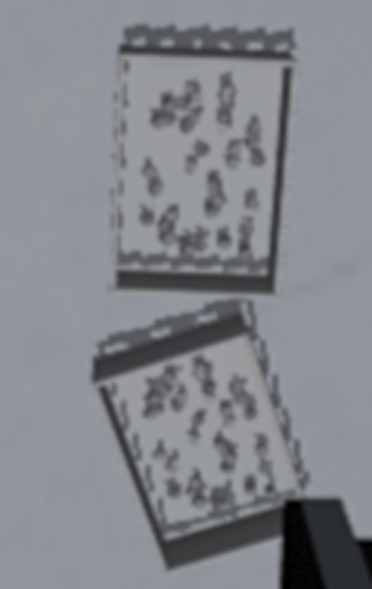

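```bash
python3 -m pendant '{"travel":[[1,-2,-60],[0,0,-60],[0,0,-50],[0,0,-30],[0,0,-16],[0,0,-7],[0,0,0],[0,0,0]],"turn":[-0.01,0,0,0,0,0,0,0]}'
python3 -m pendant '{"travel":[[0,0,0],[0,0,0],[0,0,0],[0,0,0],[0,0,0],[0,0,0]],"turn":[0,0,0,0,0,0]}' 0 20
python3 - <<'E'
from h import *
st();c=get_image("side");cv2.imwrite("pics/s2.png",cv2.resize(c["image"][180:400,190:390,::-1],None,fx=2.7,fy=2.7,interpolation=2))
E
```

```text
time: 3.3
position: [467.4, -101.3, 9.4]
ee_rot: [0.001, 0.778, 0.628, 0.001]
force: [0.1, -0.1, -0.3]
grip_width: 40.1
grasp_force: 0.0
time: 4.05
position: [466.4, -101.2, 8.8]
ee_rot: [-0.0, 0.778, 0.628, 0.0]
force: [-0.7, -0.3, 5.5]
grip_width: 1.7
grasp_force: 22.2
t 4.05 pos [ 466.4 -101.2    8.8] yaw -0.213 tilt [ 0.     0.001 -1.   ] F [-0.7 -0.3  5.5] w 1.7 22.2
```

View pics/s2.png

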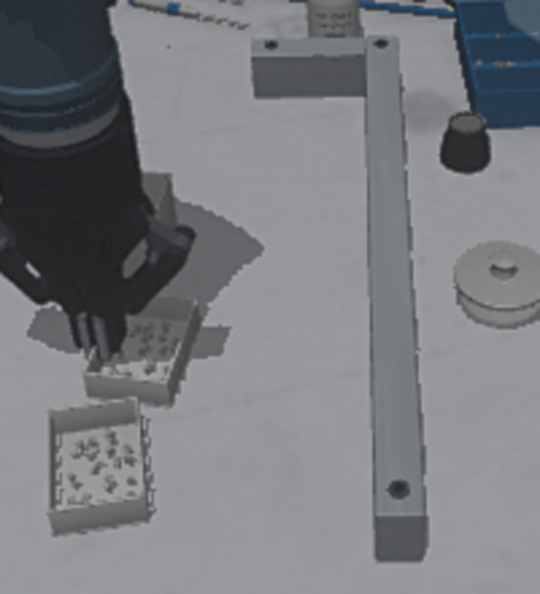

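```bash
python3 -m pendant '{"travel":[[20,0,0.5],[30,0,0.5],[30,0,0],[25,0,0],[0,20,0],[1,30,0],[1,38,0],[1,40,0],[1,40,0],[1,30,0],[0,15,0],[0,0,0]],"turn":[0.041,0.041,0.041,0.041,0,0,0,0,0,0,0,0]}'
python3 - <<'E'
from h import *
st();c=get_image("scene");cv2.imwrite("pics/c3.png",cv2.resize(c["image"][170:350,200:460,::-1],None,fx=3,fy=3,interpolation=2))
E
```

```text
time: 5.6
position: [575.1, 113.5, 8.9]
ee_rot: [-0.001, 0.723, 0.691, -0.0]
force: [0.3, 0.3, -0.5]
grip_width: 1.4
grasp_force: 21.4
t 5.6 pos [575.1 113.5   8.9] yaw -0.046 tilt [-0.001  0.001 -1.   ] F [ 0.3  0.3 -0.5] w 1.4 21.4
```

View pics/c3.png

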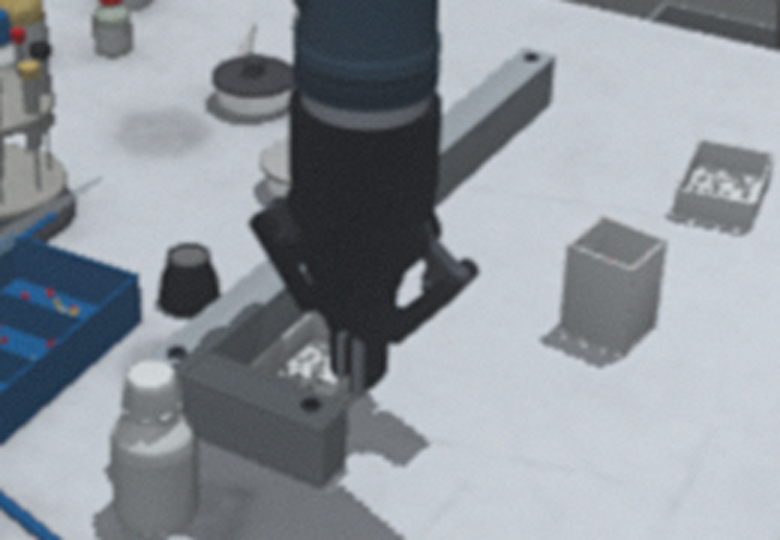

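The box sits in the corner region, held by the wall, clear of the square. Now I press it gently, first towards the bar.

```bash
python3 -m pendant '{"travel":[[5,0,0],[4,0,0],[1,0,0],[0,0,0]],"turn":[0,0,0,0]}'
python3 -m pendant '{"travel":[[1,0,0],[1,0,0],[0,0,0]],"turn":[0,0,0]}'
```

```text
time: 6.15
position: [586.1, 111.1, 9.1]
ee_rot: [-0.0, 0.725, 0.689, -0.0]
force: [-0.8, -0.2, -2.1]
grip_width: 1.5
grasp_force: 21.4
time: 6.52
position: [586.2, 111.5, 8.8]
ee_rot: [-0.001, 0.724, 0.69, -0.002]
force: [-5.3, -0.9, 1.1]
grip_width: 1.5
grasp_force: 21.7
```

```bash
python3 -m pendant '{"travel":[[-1,0,0],[0,5,0],[0.5,5,0],[0,1,0],[0,0,0]],"turn":[0,0,0,0,0]}'
python3 -m pendant '{"travel":[[0,1,0],[0,1,0],[0,0,0]],"turn":[0,0,0]}'
```

```text
time: 7.15
position: [586.7, 123.2, 8.8]
ee_rot: [-0.001, 0.724, 0.69, -0.001]
force: [-4.7, -1.3, -0.7]
grip_width: 1.3
grasp_force: 21.4
time: 7.52
position: [586.8, 124.7, 8.9]
ee_rot: [-0.0, 0.724, 0.69, -0.001]
force: [-4.5, -2.4, -0.9]
grip_width: 1.5
grasp_force: 21.4
```

```bash
python3 -m pendant '{"travel":[[0,1,0],[0,0,0]],"turn":[0,0]}'
python3 -m pendant '{"travel":[[0,1,0],[0,0,0]],"turn":[0,0]}'
python3 -m pendant '{"travel":[[0.5,1,0],[0,0,0],[0,0,0]],"turn":[0,0,0]}'
```

```text
time: 7.78
position: [586.9, 125.3, 8.9]
ee_rot: [-0.0, 0.724, 0.69, -0.001]
force: [-4.9, -3.2, -0.7]
grip_width: 1.6
grasp_force: 21.4
time: 8.02
position: [586.8, 125.3, 8.9]
ee_rot: [0.0, 0.724, 0.689, -0.001]
force: [-5.2, -3.3, -0.4]
grip_width: 1.0
grasp_force: 21.4
time: 8.4
position: [586.8, 125.3, 8.9]
ee_rot: [0.0, 0.725, 0.689, -0.002]
force: [-5.5, -4.6, -0.4]
grip_width: 1.4
grasp_force: 21.6
```

```bash
python3 -m pendant '{"travel":[[0,1,0],[0,1,0],[0,0,0],[0,0,0]],"turn":[0,0,0,0]}'
python3 -m pendant '{"travel":[[0,0,0],[0,0,0],[0,0,0],[0,0,25],[0,0,50],[0,-30,60],[0,-60,0],[0,-60,0],[0,0,0]],"turn":[0,0,0,0,0,0,0,0,0]}' 30
python3 - <<'E'
from h import *
st();c=get_image("side");cv2.imwrite("pics/s4.png",cv2.resize(c["image"][180:390,210:400,::-1],None,fx=2.8,fy=2.8,interpolation=2))
E
```

```text
time: 8.9
position: [586.8, 125.3, 8.9]
ee_rot: [0.001, 0.725, 0.689, -0.003]
force: [-5.3, -6.5, 0.6]
grip_width: 1.4
grasp_force: 21.6
time: 10.02
position: [588.3, -26.6, 141.8]
ee_rot: [0.002, 0.728, 0.685, 0.0]
force: [0.0, 0.3, 0.6]
grip_width: 29.7
grasp_force: 0.0
t 10.025 pos [588.3 -26.6 141.8] yaw -0.061 tilt [ 0.003 -0.003 -1.   ] F [0.  0.3 0.6] w 29.7 0.0
```

View pics/s4.png

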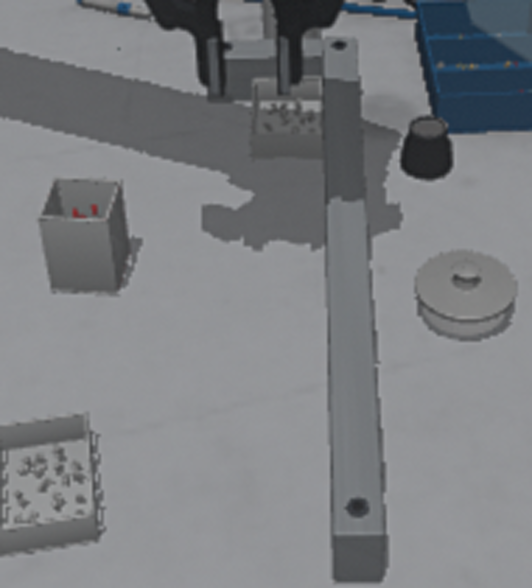

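```bash
python3 -m pendant '{"travel":[[-34,-42,0],[-34,-42,0],[-34,-42,0],[-36,-43,0],[0,0,-55],[0,0,-45],[0,0,-22],[0,0,-10],[0,0,0],[0,0,0]],"turn":[0.049,0.049,0.049,0.049,0,0,0,0,0,0]}' 40
python3 - <<'E'
from h import *
st();c=get_image("side");a=cv2.imread("pics/side0.png")
im=c["image"][:,:,::-1]
for n,(x0,x1,y0,y1) in dict(far=(315,360,300,395),arm=(282,345,192,218)).items():
    g=[cv2.cvtColor(np.ascontiguousarray(i[y0:y1,x0:x1]),cv2.COLOR_BGR2GRAY).astype(np.float32) for i in(a,im)]
    print(n,cv2.phaseCorrelate(*g,cv2.createHanningWindow(g[0].shape[::-1],cv2.CV_32F)))
o=np.array([638.65,159.48]);xs=np.array([.9988,-.049]);ys=np.array([.049,.9988])
for p in((-50,0,22),(-50,-70,22),(-50,-70,0),(0,-70,22)):
    w=o+p[0]*xs+p[1]*ys;u=np.array(proj(c,[*w,p[2]]));print(p,u.round(1),((u-[210,180])*2.8).round())
cv2.imwrite("pics/s5.png",np.hstack([cv2.resize(im[190:260,270:350],None,fx=5,fy=5,interpolation=2),cv2.resize(im[290:360,195:275],None,fx=5,fy=5,interpolation=2)]))
E
```

```text
time: 11.32
position: [451.5, -187.2, 9.2]
ee_rot: [0.001, 0.653, 0.757, 0.001]
force: [0.3, -0.1, -0.3]
grip_width: 39.6
grasp_force: 0.0
t 11.325 pos [ 451.5 -187.2    9.2] yaw 0.148 tilt [ 0.002 -0.    -1.   ] F [ 0.3 -0.1 -0.3] w 39.6 0.0
far ((0.5203800171801305, 0.028779240948964002), 1.0215550714068942)
arm ((0.09283895301573608, 0.5243023732104888), 0.8561958587831922)
(-50, 0, 22) [300.3 207.6] [253.  77.]
(-50, -70, 22) [299.3 228. ] [250. 134.]
(-50, -70, 0) [299.8 237.1] [251. 160.]
(0, -70, 22) [325.4 227.6] [323. 133.]
```

View pics/s5.png

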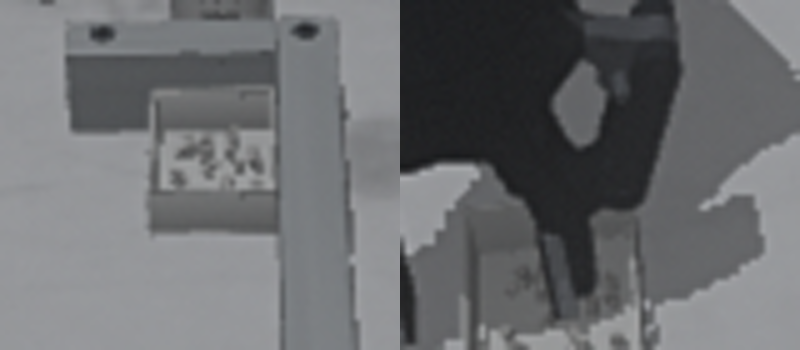

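```bash
python3 -m pendant '{"travel":[[0,-7,0],[0,0,0]],"turn":[-0.008,0]}'
python3 -m pendant '{"travel":[[0,0,0],[0,0,0],[0,0,0],[0,0,0],[0,0,0],[0,0,0]],"turn":[0,0,0,0,0,0]}' 0 20
```

```text
time: 11.62
position: [450.5, -195.4, 8.8]
ee_rot: [0.001, 0.657, 0.754, 0.0]
force: [0.3, 0.3, -0.1]
grip_width: 39.8
grasp_force: 0.0
time: 12.38
position: [450.1, -194.2, 8.2]
ee_rot: [-0.0, 0.656, 0.755, 0.0]
force: [-0.1, 0.4, 2.6]
grip_width: 1.3
grasp_force: 21.9
```

```bash
python3 -m pendant '{"travel":[[20,0,0.5],[32,0,0.5],[32,0,0],[28,0,0],[1,20,0],[1,38,0],[2,40,0],[2,40,0],[2,40,0],[1,38,0],[0,20,0],[0,0,0]],"turn":[-0.048,-0.048,-0.048,-0.048,0,0,0,0,0,0,0,0]}'
python3 -c "from h import *;st()"
```

```text
time: 13.88
position: [570.3, 43.9, 8.7]
ee_rot: [-0.001, 0.724, 0.69, -0.0]
force: [0.2, -0.5, -1.1]
grip_width: 1.6
grasp_force: 21.6
t 13.875 pos [570.3  43.9   8.7] yaw -0.049 tilt [-0.001  0.001 -1.   ] F [ 0.2 -0.5 -1.1] w 1.6 21.6
```

```bash
python3 -m pendant '{"travel":[[5,0,0],[5,0,0],[1,0,0],[1,0,0],[0,0,0]],"turn":[0,0,0,0,0]}'
python3 -m pendant '{"travel":[[1,0,0],[0,0,0]],"turn":[0,0]}'
```

```text
time: 14.5
position: [582.6, 41.3, 8.9]
ee_rot: [-0.0, 0.726, 0.688, -0.0]
force: [-1.4, -0.6, -0.9]
grip_width: 1.2
grasp_force: 21.6
time: 14.75
position: [582.7, 41.4, 8.7]
ee_rot: [-0.001, 0.726, 0.688, -0.001]
force: [-4.0, -2.0, 0.1]
grip_width: 1.0
grasp_force: 21.7
```

```bash
python3 -m pendant '{"travel":[[-0.5,5,0],[0.5,5,0],[0,2,0],[0,0,0]],"turn":[0,0,0,0]}'
python3 -m pendant '{"travel":[[0,1,0],[0,1,0],[0,0,0]],"turn":[0,0,0]}'
python3 -m pendant '{"travel":[[0,1,0],[0,1,0],[0,0,0]],"turn":[0,0,0]}'
```

```text
time: 15.25
position: [583.4, 54.6, 8.8]
ee_rot: [-0.001, 0.725, 0.689, -0.0]
force: [-3.6, 0.1, -0.9]
grip_width: 1.3
grasp_force: 21.5
time: 15.62
position: [583.4, 55.2, 8.9]
ee_rot: [-0.0, 0.726, 0.688, -0.001]
force: [-5.5, -2.2, -2.6]
grip_width: 1.6
grasp_force: 21.5
time: 16.0
position: [583.4, 56.5, 9.0]
ee_rot: [0.0, 0.726, 0.688, -0.001]
force: [-4.8, -3.2, -0.7]
grip_width: 1.2
grasp_force: 21.6
```

```bash
python3 -m pendant '{"travel":[[0,1,0],[0,1,0],[0,0,0],[0,0,0]],"turn":[0,0,0,0]}'
python3 -m pendant '{"travel":[[0,1,0],[0,1,0],[0,0,0],[0,0,0]],"turn":[0,0,0,0]}'
```

```text
time: 16.5
position: [583.4, 56.6, 9.1]
ee_rot: [0.001, 0.726, 0.687, -0.001]
force: [-3.7, -4.2, -1.0]
grip_width: 1.4
grasp_force: 21.6
time: 17.0
position: [583.4, 56.6, 9.1]
ee_rot: [0.002, 0.727, 0.687, -0.002]
force: [-3.5, -6.8, 0.0]
grip_width: 1.1
grasp_force: 21.6
```

```bash
python3 -m pendant '{"travel":[[0,0,0],[0,0,0],[0,0,0],[0,0,25],[0,0,50],[0,0,60],[0,-40,0],[0,-50,0],[0,0,0],[0,0,0]],"turn":[0,0,0,0,0,0,0.18,0.18,0.18,0]}' 24
python3 - <<'E'
from h import *
st();print(np.round(get_obs()["joint_pos"],2));c=get_image("side");a=cv2.imread("pics/side0.png")
im=c["image"][:,:,::-1];x0,x1,y0,y1=315,360,300,395
g=[cv2.cvtColor(np.ascontiguousarray(i[y0:y1,x0:x1]),cv2.COLOR_BGR2GRAY).astype(np.float32) for i in(a,im)]
print(cv2.phaseCorrelate(*g,cv2.createHanningWindow(g[0].shape[::-1],cv2.CV_32F)))
cv2.imwrite("pics/s6.png",cv2.resize(im[180:300,215:355],None,fx=4.8,fy=4.8,interpolation=2))
E
```

```text
time: 18.25
position: [584.8, -28.4, 144.8]
ee_rot: [0.001, 0.517, 0.856, 0.001]
force: [-0.2, 0.1, 0.0]
grip_width: 24.2
grasp_force: 0.0
t 18.25 pos [584.8 -28.4 144.8] yaw 0.484 tilt [ 0.002  0.001 -1.   ] F [-0.2  0.1  0. ] w 24.2 0.0
[-0.58  0.42  0.69  1.86 -0.32  0.97  0.73]
((0.5403974561127072, 0.013462906477187175), 1.0015706457473614)
```

View pics/s6.png

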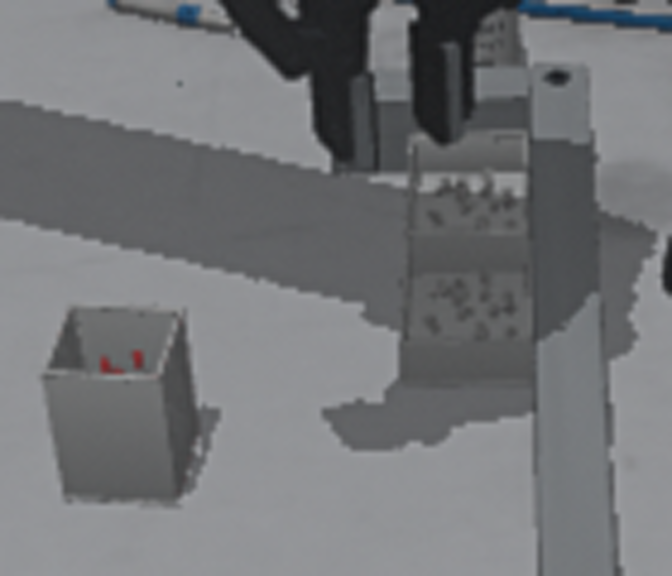

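```bash
python3 -m pendant '{"travel":[[-20,-1,0],[-21,-1,0],[-21,-1,0],[-21,-1,0],[-21,-1,0],[0,0,-30],[0,0,-20],[0,0,0],[0,0,0]],"turn":[0.165,0.165,0.165,0.165,0.165,0.12,0,0,0]}'
python3 -c "
from h import *
st();c=get_image('side');cv2.imwrite('pics/s7.png',cv2.resize(c['image'][180:300,190:330,::-1],None,fx=4.5,fy=4.5,interpolation=2))"
```

```text
time: 19.42
position: [481.0, -32.6, 94.8]
ee_rot: [0.001, 0.069, 0.998, 0.0]
force: [0.6, 0.6, 1.0]
grip_width: 23.9
grasp_force: 0.0
t 19.425 pos [481.  -32.6  94.8] yaw 1.432 tilt [ 0.001 -0.    -1.   ] F [0.6 0.6 1. ] w 23.9 0.0
```

```bash
python3 -m pendant '{"travel":[[0,-1.5,-15],[0,0,-15],[0,0,-15],[0,0,-12],[0,0,0]],"turn":[0,0,0,0,0]}'
```

```text
time: 20.1
position: [478.8, -34.9, 35.8]
ee_rot: [-0.002, 0.069, 0.998, -0.0]
force: [-0.4, -0.7, 0.5]
grip_width: 24.1
grasp_force: 0.0
```

No contact force, so the fingers straddle the wall. Closing.

```bash
python3 -m pendant '{"travel":[[0,0,0],[0,0,0],[0,0,0],[0,0,0],[0,0,0]],"turn":[0,0,0,0,0]}' 0 25
python3 -c "from h import *;st()"
```

```text
time: 20.72
position: [480.3, -34.7, 37.5]
ee_rot: [0.0, 0.069, 0.998, 0.0]
force: [-0.8, -0.1, 1.0]
grip_width: 1.5
grasp_force: 27.2
t 20.725 pos [480.3 -34.7  37.5] yaw 1.432 tilt [ 0.  0. -1.] F [-0.8 -0.1  1. ] w 1.5 27.2
```

```bash
python3 -m pendant '{"travel":[[10,0,0],[20,0,0],[22,0,0],[22,0,0],[20,0,0],[12,0,0],[6,0,0],[0,0,0]],"turn":[0.03,0.03,0.03,0,0,0,0,0]}'
python3 -c "from h import *;st()"
```

```text
time: 21.72
position: [592.8, -34.8, 37.4]
ee_rot: [0.001, 0.024, 1.0, -0.0]
force: [0.2, 0.6, 2.8]
grip_width: 1.5
grasp_force: 27.5
t 21.725 pos [592.8 -34.8  37.4] yaw 1.522 tilt [ 0.001 -0.    -1.   ] F [0.2 0.6 2.8] w 1.5 27.5
```

```bash
python3 -m pendant '{"travel":[[6,0,0],[5,0,0],[1,0,0],[0,0,0]],"turn":[0,0,0,0]}'
python3 -m pendant '{"travel":[[1,0,0],[1,0,0],[0,0,0]],"turn":[0,0,0]}'
```

```text
time: 22.22
position: [603.2, -34.9, 37.5]
ee_rot: [-0.001, 0.024, 1.0, 0.0]
force: [-2.9, 0.7, 6.9]
grip_width: 1.6
grasp_force: 28.0
time: 22.6
position: [604.7, -35.0, 37.5]
ee_rot: [-0.001, 0.025, 1.0, 0.0]
force: [-3.6, 0.4, 6.4]
grip_width: 1.3
grasp_force: 28.2
```

```bash
python3 -m pendant '{"travel":[[-0.5,0,0.5],[0,5,0],[0.5,5,0],[0,2,0],[0,0,0]],"turn":[0,0,0,0,0]}'
python3 -m pendant '{"travel":[[0,1,0],[0,1,0],[0,0,0]],"turn":[0,0,0]}'
python3 -m pendant '{"travel":[[0,1,0],[0,1,0],[0,0,0]],"turn":[0,0,0]}'
```

```text
time: 23.22
position: [606.4, -21.7, 37.5]
ee_rot: [0.0, 0.024, 1.0, 0.0]
force: [0.1, 0.4, 0.2]
grip_width: 1.4
grasp_force: 27.1
time: 23.6
position: [605.9, -20.7, 37.5]
ee_rot: [-0.0, 0.024, 1.0, -0.0]
force: [0.3, -0.2, -0.5]
grip_width: 1.1
grasp_force: 27.1
time: 23.98
position: [605.9, -18.4, 37.6]
ee_rot: [-0.0, 0.024, 1.0, 0.0]
force: [-1.1, -0.8, -1.3]
grip_width: 1.0
grasp_force: 27.0
```

```bash
python3 -m pendant '{"travel":[[1,0,0],[0.5,0,0],[0,0,0]],"turn":[0,0,0]}'
python3 -m pendant '{"travel":[[0,1,0],[0,1,0],[0,0,0]],"turn":[0,0,0]}'
python3 -m pendant '{"travel":[[0,1,0],[0,1,0],[0,0,0]],"turn":[0,0,0]}'
```

```text
time: 24.35
position: [607.6, -18.7, 37.6]
ee_rot: [-0.0, 0.024, 1.0, -0.0]
force: [-0.6, 0.7, -1.6]
grip_width: 1.8
grasp_force: 27.0
time: 24.72
position: [607.5, -17.1, 37.7]
ee_rot: [-0.0, 0.024, 1.0, -0.0]
force: [0.1, -0.5, -1.7]
grip_width: 1.6
grasp_force: 27.0
time: 25.1
position: [607.5, -16.9, 37.8]
ee_rot: [0.0, 0.025, 1.0, -0.001]
force: [-1.0, -5.5, -0.2]
grip_width: 1.6
grasp_force: 27.2
```

```bash
python3 -m pendant '{"travel":[[1,0,0],[1,0,0],[0,0,0]],"turn":[0,0,0]}'
python3 -m pendant '{"travel":[[1,0,0],[0,0,0],[0,0,0]],"turn":[0,0,0]}'
python3 - <<'E'
from h import *
st();c=get_image("scene");im=c["image"][:,:,::-1];cv2.imwrite("pics/c8.png",im);s=get_image("side");cv2.imwrite("pics/s8.png",s["image"][:,:,::-1])
E
```

```text
time: 25.48
position: [607.9, -17.0, 37.7]
ee_rot: [-0.002, 0.025, 1.0, -0.001]
force: [-2.8, -5.3, 2.6]
grip_width: 1.3
grasp_force: 27.6
time: 25.85
position: [608.2, -17.0, 37.7]
ee_rot: [-0.003, 0.025, 1.0, -0.001]
force: [-4.6, -4.9, 3.7]
grip_width: 1.4
grasp_force: 27.8
t 25.85 pos [608.2 -17.   37.7] yaw 1.521 tilt [-0.005 -0.002 -1.   ] F [-4.6 -4.9  3.7] w 1.4 27.8
```

```bash
python3 -m pendant '{"travel":[[-1.5,-1.5,0],[0,0,0]],"turn":[0,0]}'
python3 -m pendant '{"travel":[[0,0,0],[0,0,0],[0,0,0],[0,0,20],[0,0,30],[0,0,50],[-50,0,0],[-50,0,30],[-50,0,30],[0,0,0],[0,0,0]],"turn":[0,0,0,0,0,0,0,0,0,0,0]}' 22
cat > m.py <<'E'
from h import *
o=np.array([638.65,159.48]);xs=np.array([.9988,-.049]);ys=np.array([.049,.9988])
a=cv2.imread("pics/side0.png",0);s=get_image("side");g=cv2.cvtColor(s["image"],cv2.COLOR_RGB2GRAY);cv2.imwrite("pics/s9.png",g)
x0,x1,y0,y1=318,350,330,390
f=lambda i:i[y0:y1,x0:x1].astype(np.float32)
print("far shift px",cv2.phaseCorrelate(f(a),f(g),cv2.createHanningWindow((x1-x0,y1-y0),cv2.CV_32F)))
# expected tall box outline against image: vertical/horizontal grey profiles
for p in((-42,-180,60),(0,-180,60),(-42,-180,0),(-42,-140,60),(0,-140,60),(0,-180,40)):
    w=o+p[0]*xs+p[1]*ys;print(p,np.round(proj(s,[*w,p[2]]),1))
print(g[225:295:1,312].tolist())
for r in (238,250,262,270): print(r,g[r,290:345].tolist())
E
python3 m.py; python3 -c "from h import *;st()"
```

```text
time: 26.2
position: [608.1, -17.0, 37.6]
ee_rot: [-0.001, 0.025, 1.0, -0.0]
force: [-3.0, -3.2, 2.0]
grip_width: 1.2
grasp_force: 27.4
time: 27.58
position: [460.1, -16.0, 198.9]
ee_rot: [0.002, 0.024, 1.0, 0.001]
force: [-0.1, 0.1, 0.3]
grip_width: 21.8
grasp_force: 0.0
far shift px ((0.010802226622267597, -0.038675184959263476), 1.0098401091992855)
(-42, -180, 60) [301.1 248.4]
(0, -180, 60) [326.1 248. ]
(-42, -180, 0) [302.5 274.9]
(-42, -140, 60) [301.7 234.1]
(0, -140, 60) [325.7 233.7]
(0, -180, 40) [326.1 257.2]
[108, 143, 139, 124, 107, 102, 100, 95, 96, 115, 89, 107, 107, 105, 105, 103, 104, 101, 99, 98, 97, 98, 102, 136, 92, 106, 108, 106, 104, 104, 103, 102, 101, 100, 99, 98, 97, 95, 96, 94, 93, 92, 91, 90, 88, 89, 88, 84, 87, 122, 146, 144, 143, 144, 144, 144, 142, 142, 144, 144, 144, 143, 142, 141, 142, 144, 144, 145, 144, 144]
238 [142, 142, 141, 142, 141, 142, 142, 142, 139, 129, 118, 85, 107, 107, 106, 106, 106, 106, 106, 106, 106, 105, 105, 105, 105, 105, 105, 105, 105, 104, 105, 104, 107, 121, 118, 120, 108, 115, 115, 115, 115, 117, 118, 116, 115, 115, 114, 115, 1
[... 215 characters left out ...]
 91, 119, 116, 115, 115, 117, 118, 118, 117, 117, 117, 117, 115, 111, 96, 144, 143, 142, 141]
262 [141, 142, 142, 141, 143, 143, 143, 143, 145, 144, 121, 96, 95, 97, 96, 97, 96, 96, 97, 96, 96, 97, 95, 95, 95, 95, 96, 96, 95, 95, 96, 96, 95, 94, 92, 92, 83, 116, 118, 116, 115, 114, 117, 118, 119, 119, 119, 118, 118, 117, 106, 93, 145, 146, 143]
270 [144, 144, 143, 143, 143, 142, 142, 144, 143, 145, 144, 92, 86, 88, 90, 88, 89, 90, 88, 89, 89, 88, 89, 89, 89, 89, 87, 88, 88, 88, 88, 87, 88, 87, 89, 90, 79, 113, 118, 116, 115, 115, 116, 117, 118, 119, 119, 118, 117, 119, 117, 93, 103, 146, 146]
t 27.625 pos [460.1 -16.1 198.3] yaw 1.522 tilt [ 0.002  0.    -1.   ] F [ 0.1 -0.  -0.3] w 21.9 0.0
```

```bash
python3 -m pendant '{"travel":[[14,2,0],[14,2,0],[14,2,0],[14,2,0],[14,2,0],[14,2,0],[14,2,0],[14,2,0],[16,2,0],[0,0,-40],[0,0,-40],[0,0,0]],"turn":[-0.1745,-0.1745,-0.1745,-0.1745,-0.1745,-0.1745,-0.1745,-0.1745,-0.1745,0,0,0]}' 24
python3 -m pendant '{"travel":[[0,0,-30],[0,0,0],[0,0,0]],"turn":[0,0,0]}'
python3 -c "from h import *;st();st()"
```

```text
time: 29.12
position: [584.2, 1.7, 112.9]
ee_rot: [-0.002, 0.724, 0.69, -0.005]
force: [-0.5, 0.9, -0.2]
grip_width: 24.0
grasp_force: 0.0
time: 29.5
position: [588.5, 1.6, 89.1]
ee_rot: [0.001, 0.724, 0.69, 0.001]
force: [0.0, 0.7, 0.6]
grip_width: 23.5
grasp_force: 0.0
t 29.5 pos [588.5   1.6  89.1] yaw -0.049 tilt [ 0.002 -0.    -1.   ] F [0.  0.7 0.6] w 23.5 0.0
t 29.5 pos [588.5   1.6  89.1] yaw -0.049 tilt [ 0.002 -0.    -1.   ] F [0.  0.7 0.6] w 23.5 0.0
```

Right over the -x wall. Lower and grip.

```bash
python3 -m pendant '{"travel":[[0,0,-15],[0,0,-15],[0,0,-12],[0,0,-8],[0,0,0],[0,0,0]],"turn":[0,0,0,0,0,0]}'
python3 -m pendant '{"travel":[[0,0,0],[0,0,0],[0,0,0],[0,0,0],[0,0,0]],"turn":[0,0,0,0,0]}' 0 20
python3 -c "from h import *;st()"
```

```text
time: 30.25
position: [587.5, 1.6, 37.9]
ee_rot: [0.0, 0.724, 0.69, 0.0]
force: [0.4, 0.2, 0.3]
grip_width: 24.1
grasp_force: 0.0
time: 30.88
position: [587.3, 1.8, 38.0]
ee_rot: [0.0, 0.724, 0.69, 0.0]
force: [-1.2, 0.4, 2.8]
grip_width: 1.4
grasp_force: 23.7
t 30.875 pos [587.3   1.8  38. ] yaw -0.048 tilt [ 0.  0. -1.] F [-1.2  0.4  2.8] w 1.4 23.7
```

```bash
python3 -m pendant '{"travel":[[1,0,0],[1,0,0],[0,0,0]],"turn":[0,0,0]}'
python3 -m pendant '{"travel":[[1,0,0],[1,0,0],[0,0,0]],"turn":[0,0,0]}'
python3 -m pendant '{"travel":[[0,1,0],[0,1,0],[0,0,0]],"turn":[0,0,0]}'
```

```text
time: 31.25
position: [588.2, 1.7, 38.1]
ee_rot: [-0.001, 0.724, 0.69, -0.001]
force: [-3.5, -0.6, 7.4]
grip_width: 1.6
grasp_force: 24.3
time: 31.62
position: [589.0, 1.7, 38.0]
ee_rot: [-0.002, 0.724, 0.69, -0.001]
force: [-5.3, 1.8, 9.7]
grip_width: 1.5
grasp_force: 24.7
time: 32.0
position: [589.0, 1.8, 38.1]
ee_rot: [-0.001, 0.724, 0.689, -0.002]
force: [-6.4, -1.9, 9.8]
grip_width: 1.5
grasp_force: 24.6
```

```bash
python3 -m pendant '{"travel":[[0,1,0.5],[0,1,0.5],[0,1,0],[0,0,0]],"turn":[0,0,0,0]}'
python3 -m pendant '{"travel":[[-1,-1,0],[0,0,0]],"turn":[0,0]}'
python3 -m pendant '{"travel":[[0,0,0],[0,0,0],[0,0,0],[0,0,15],[0,0,30],[0,0,50],[-50,0,20],[-50,0,30],[-50,0,30],[0,0,0],[0,0,0]],"turn":[0,0,0,0,0,0,0,0,0,0,0]}' 22
python3 m.py
```

```text
time: 32.5
position: [589.0, 2.0, 38.2]
ee_rot: [0.001, 0.725, 0.689, -0.003]
force: [-3.4, -5.3, 2.7]
grip_width: 1.4
grasp_force: 23.7
time: 32.75
position: [589.0, 2.1, 38.3]
ee_rot: [0.001, 0.725, 0.689, -0.002]
force: [-1.9, -6.0, 0.2]
grip_width: 1.1
grasp_force: 23.3
time: 34.12
position: [440.8, 6.2, 214.6]
ee_rot: [-0.0, 0.724, 0.69, 0.002]
force: [0.2, 0.7, 0.1]
grip_width: 22.2
grasp_force: 0.0
far shift px ((-0.010796294137087159, 0.0506666506060931), 1.016920921454827)
(-42, -180, 60) [301.1 248.4]
(0, -180, 60) [326.1 248. ]
(-42, -180, 0) [302.5 274.9]
(-42, -140, 60) [301.7 234.1]
(0, -140, 60) [325.7 233.7]
(0, -180, 40) [326.1 257.2]
[107, 143, 139, 124, 105, 101, 100, 95, 95, 114, 88, 106, 106, 104, 104, 103, 102, 101, 101, 99, 99, 95, 94, 135, 91, 105, 107, 105, 104, 104, 103, 101, 100, 100, 99, 98, 97, 96, 94, 94, 93, 92, 90, 90, 89, 88, 87, 85, 87, 122, 144, 144, 143, 143, 143, 144, 141, 141, 144, 143, 142, 142, 141, 141, 141, 143, 144, 144, 143, 143]
238 [140, 141, 141, 141, 140, 140, 141, 142, 140, 125, 90, 137, 116, 103, 107, 105, 105, 105, 106, 105, 106, 106
[... 250 characters left out ...]
07, 106, 107, 105, 105, 106, 105, 105, 106, 107, 106, 105, 106, 106, 106, 105, 105, 105, 107, 103, 81, 117, 116, 115, 115, 116, 118, 118, 117, 117, 116, 116, 115, 111, 95, 143, 143, 141, 141]
262 [141, 140, 141, 142, 141, 143, 142, 142, 143, 144, 146, 142, 97, 94, 96, 96, 96, 96, 96, 96, 95, 96, 96, 95, 95, 95, 96, 96, 95, 95, 95, 95, 96, 95, 94, 91, 81, 115, 117, 115, 114, 115, 116, 119, 118, 118, 119, 118, 117, 116, 106, 92, 144, 145, 142]
270 [143, 143, 143, 141, 142, 141, 142, 143, 142, 143, 144, 144, 116, 89, 88, 87, 89, 89, 89, 90, 87, 89, 88, 88, 88, 87, 87, 87, 87, 86, 87, 88, 86, 86, 86, 83, 76, 113, 118, 115, 115, 114, 115, 116, 116, 118, 118, 117, 118, 118, 117, 93, 102, 144, 144]
```

```bash
python3 -c "
from station import *
print(get_obs()['time']);print(sign_off())"
```

```text
34.175
the job is handed in; nothing more can be done
None
```

The job is handed in at 34.2 s with no verdict shown. The low, low, tall row is pressed home in the corner of the stop square, to within about a pixel (about 2 mm along the bar, 3 mm along the row) in the last side-camera check, and the square's far end shows no visible movement.

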